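# Pack the pantry caddy

## Task

Pack the steel tin from the sloping rack and the cardboard carton from the counter into the small bamboo caddy with the white canister that is already in it, so that all three stand upright in a row on its floor. The canister stands in the way, so shift it up to an end of the caddy; it is a snug fit. Set things down gently rather than dropping them, and leave everything else on the counter where it is.

Things in the scene. Friction and masses are not known exactly. Their poses are not given: they have to be found in the camera images.
- caddy: Open bamboo box, fixed, 84 (x) by 220 (y) by 50 mm high, walls and floor 8 mm: inside 68 by 204 mm, inner floor 8 mm above the counter. Origin: centre of underside; y along its length. The items fit only in one row along y (58 + 76 + 58 mm, 12 mm to spare): grip them across the caddy's x, above its rim, as there is no room for fingers between them.
- rack: Bamboo rack, fixed, left or right of the caddy: 130 x 90 x 12 mm base with a V trough in which the tin leans 35 degrees from vertical, top towards the rack's -x (roughly to the robot). Origin: centre of underside. Tin's underside centre rests at (40, 0, 42) mm, its axis along (-0.574, 0, 0.819). The trough is under the tin's lower 75 mm; its upper 55 mm are free all round.
- tin: Closed round steel tin, diameter 58 mm, 130 mm long, about 0.22 kg, a thin dark seam 20 mm below its top. At the start it leans in the rack. Origin: centre of its underside; z runs along its axis to its top.
- carton: Closed upright cardboard carton, 56 (x) by 76 (y) by 120 mm high, about 0.2 kg, rigid. Stands on the counter, on the other side of the caddy from the rack. Origin: centre of its underside. Grip it across its 56 mm x width; in the caddy its 76 mm side lies along the caddy's length.
- canister: White ceramic canister, diameter 58 mm for 100 mm of height, then a cork stopper of diameter 54 mm, 115 mm high in all, about 0.3 kg. At the start it stands on the caddy's floor, near the middle but 18 to 50 mm towards the caddy's +y end. Origin: centre of its underside. Dragged by its upper part it tips: lift it a little to shift it.
- muffin: Bystander: small pink muffin cup, diameter 74 mm, 34 mm high. Origin: centre of its underside.
- mug: Bystander: blue ceramic mug, diameter 80 mm, 85 mm high, handle at its +y. Origin: centre of its underside.
- spatula: Bystander: bamboo spatula, 270 by 55 by 8 mm, lying flat, its length along its x axis. Origin: about its middle, at its underside.
Mind the look-alikes: they are no part of the job. What is shaped like the canister but turquoise is not meant. What is shaped like the caddy but blue is not meant.

How it is judged:
At the end, for the whole second after the job is handed in: Tin, carton and canister all stand inside the caddy on its floor (underside less than 6 mm above it, within 13 mm of its long centre line and 80 mm of its middle along its length), upright within 0.1 rad, at rest (x of tin in the frame of caddy between -0.013 and 0.013 m and y of tin in the frame of caddy between -0.08 and 0.08 m and z of tin in the frame of caddy between 0.003 and 0.014 m and angle between each of tin, carton, canister's own z axis and vertical below 0.1 rad and linear speed of each of tin, carton, canister below 0.02 m/s and x of carton in the frame of caddy between -0.013 and 0.013 m and y of carton in the frame of caddy between -0.08 and 0.08 m and z of carton in the frame of caddy between 0.003 and 0.014 m and x of canister in the frame of caddy between -0.013 and 0.013 m and y of canister in the frame of caddy between -0.08 and 0.08 m and z of canister in the frame of caddy between 0.003 and 0.014 m); the robot touches nothing.
It fails at once if The muffin cup, mug or spatula is moved by more than 30 mm (distance of any of muffin, mug, spatula from where it was at the start of the episode above 0.03 m).
It fails at once if The tin is dropped (moves faster than 0.7 m/s with no finger on it, a fall of about 25 mm) (linear speed of tin above 0.7 m/s and contact force between tin and the fingers below 0.3 N).
It fails at once if The carton is dropped (moves faster than 0.7 m/s with no finger on it, a fall of about 25 mm) (linear speed of carton above 0.7 m/s and contact force between carton and the fingers below 0.3 N).
It fails at once if The canister is dropped (moves faster than 0.7 m/s with no finger on it, a fall of about 25 mm) (linear speed of canister above 0.7 m/s and contact force between canister and the fingers below 0.3 N).
It also fails if it takes over 64 s, if anything falls off the work surface, if the arm or the gripper's body presses on something with over 40 N, if the wrist force passes 120 N, or if a joint passes its speed limit or range.

## Robot

A 6-joint arm with a two-finger parallel gripper is mounted at the origin on the work surface. World frame = base frame: x ahead of the robot, y to its left, z up, the work surface at z = 0. Lengths are in m, angles in rad, forces in N, time in s.
With the tool pointing down it reaches from about 0.35 to 0.975 m from the base axis. Payload 4.9 kg.
Tool frame: the origin (TCP) lies at the very end of the fingers, on their centre line; the grasp point (between the pads) lies 19 mm behind it; x points along the fingers, y is the direction in which the jaws open and shut, and the axes are right-handed (so a half turn about x gives the same grasp; the last joint's range is limited). The gripper opens to 85 mm and grips with 20 to 120 N. Pads are 22 mm wide; open, the fingers measure 114 mm over their backs; the gripper's body (76 mm by 85 mm) begins 54 mm behind the grasp point. The pads swing forward as they close: fully open they stand 13 mm farther back than shut.
Start: joints at [-1.303, 0.053, 1.613, -0, 1.476, -0.119], TCP at [0.236, -0.579, 0.231] pointing down, gripper open.
Joint ranges: [-3.01, 3.01], [-1.01, 2.22], [0.06, 2.58], [-1.02, 4.17], [0.09, 2.62], [-3.14, 3.14]. Speed limits (rad/s): [2.57, 2.57, 3.14, 3.14, 3.14, 3.14].

## Interface

Orientations are given as a unit quaternion [w, x, y, z].
In Python, from plant import manip gives the robot as it stands.
- The arm moves only by the tool play_rows, never from a script. Its argument "plan" is a list of rows, each a list of 5 numbers: the shift along the tool's x, y, z in mm, then the turn about the tool's x in rad, then the closure, from -1 (fully open) to 1 (shut). A call has 1 to 8 rows; each row is the pose to reach, as a shift and turn from the pose commanded when the call began, along the tool's axes at that moment; what a row does not reach only later rows make up. A row lasts 1/8 s, in which the tool goes at most 62.5 mm and 10.7 degrees, less where a joint would pass 70% of its speed; a pose out of reach is approached as far as the arm can. A call with a gripper value outside its range is refused whole. The fingers move at their own pace and stop on an object; the grip force is fixed at half the most. Time passes only in rows, so rows that repeat a pose let the fingers close. It gives the time, the measured TCP pose, the force and the opening at its end, in the units of the state.
- manip.state(): the state, without advancing time (a new reading comes with each control period).
- manip.grab_frame(name): name is "scene" or "top" or "wrist"; returns a dict with "img" (384x512x3 uint8, red, green, blue), "range_z" (384x512 float32, m along the optical axis (not along the pixel's ray), 0 where there is no reading), "fx", "fy", "cx", "cy" (pixels), "k1" (the pictures are not rectified: a ray, as slopes to the right and down, at radius r is drawn at 1 + k1 r^2 times it, then the intrinsics apply), "origin" and "rotation" of the camera in the world. Camera axes: x right, y up, looking along -z (the intrinsics and any distortion apply to the point x, -y, -z); pixel columns grow to the right and rows downward; lengths in m; the calibration is good to about 2 mm. A picture is of the moment at which its call begins.
- manip.job_done(): hands the job in, once; it reports no verdict.
The state is a dict: "time": time; "joint_pos": joint angles; "joint_vel": joint speeds; "joint_efforts": joint torques, N m; "tool_pos": TCP position; "tool_rot": TCP orientation; "contact_force": force on the tool from outside, world axes, zero at the start; "ft_torque": the same for the moment, N m; "gripper_width": opening from 0.0 (shut) to 1.0 (fully open).
Only numpy, scipy, OpenCV 4.12 (cv2) and the standard library are available. Lean on these libraries where they do the work, as an engineer would, in place of code of your own. Each camera call takes 0.05 s, during which the arm holds its last target. There are 200 camera calls.

## Working session

There is one attempt and no reset: what is moved stays moved. The work goes in short steps, Python scripts to look and compute and a tool call to move; the robot and the scene stay as the last step left them, time stands still between calls to the robot, and variables do not carry over. Pictures are saved under pics/ and viewed, about 8 in all and at most 12, crops included, and the job is handed in when it is done.

Besides the shell and the picture viewer there is one more tool, called after "Call:" as name([rows], argument=value, ...), one row to a line, values as JSON. play_rows: Moves the arm, as the interface text tells. Its arguments: {"type":"object","properties":{"plan":{"type":"array"}},"required":["plan"]}

```bash
mkdir -p pics; ls; cat > h.py <<'E'
import numpy as np, cv2
from plant import manip
from scipy.spatial.transform import Rotation as R
def Rq(q): return R.from_quat([q[1],q[2],q[3],q[0]])
def rot(f):
    r=np.array(f['rotation'],float)
    return r if r.shape==(3,3) else Rq(r).as_matrix()
def cloud(f):
    h,w=f['range_z'].shape
    u,v=np.meshgrid(np.arange(w),np.arange(h))
    K=np.array([[f['fx'],0,f['cx']],[0,f['fy'],f['cy']],[0,0,1.]])
    n=cv2.undistortPoints(np.stack([u,v],-1).reshape(-1,1,2).astype(np.float64),K,np.array([f['k1'],0,0,0.]),).reshape(h,w,2)
    z=f['range_z']
    P=np.stack([n[...,0]*z,-n[...,1]*z,-z],-1)
    return P@rot(f).T+np.array(f['origin'])
def save(img,n,s=1):
    if s!=1: img=cv2.resize(img,None,fx=s,fy=s,interpolation=cv2.INTER_CUBIC)
    cv2.imwrite('pics/'+n,img[...,::-1])
def st():
    s=manip.state(); m=Rq(s['tool_rot']).as_matrix()
    print('t',round(s['time'],2),'tcp',np.round(s['tool_pos'],4),'F',np.round(s['contact_force'],1),'w',round(s['gripper_width'],3))
    print('tool axes (cols)\n',np.round(m,3),'\nq',np.round(s['joint_pos'],3)); return np.array(s['tool_pos']),m
E
python3 - <<'E'
from h import *
st()
a=[]
for n in ['scene','top']:
    f=manip.grab_frame(n); np.savez(n+'.npz',**f); a.append(f['img']); print(n,f['origin'],np.round(f['rotation'],3),f['fx'],f['k1'])
save(np.vstack(a),'a.png',0.78)
E
```

```text
pics
t 0.0 tcp [ 0.2356 -0.5782  0.23  ] F [-0.9  0.8 -0.3] w 0.996
tool axes (cols)
 [[-0.001  0.377 -0.926]
 [ 0.002 -0.926 -0.377]
 [-1.    -0.002 -0.   ]] 
q [-1.303  0.053  1.614  0.     1.476 -0.119]
scene [ 1.11068572 -0.09605383  1.03315678] [0.747 0.202 0.168 0.61 ] 434.517936380114 -0.1462022194652043
top [ 0.41717587 -0.00906114  1.4573253 ] [ 0.716  0.031 -0.021 -0.697] 499.4180690733809 -0.058217628112701564
```

View pics/a.png

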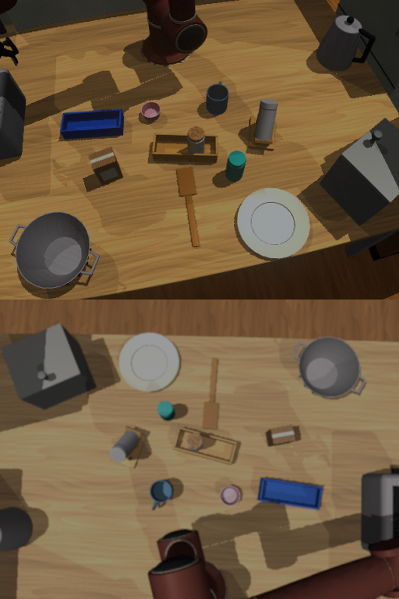

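The picture shows the scene view above and the top view below (top has x up, y left). In top view: bamboo caddy with the white, cork-topped canister at (207,445), tin in its rack at (126,445), carton at (283,435). Look-alikes: turquoise canister (166,410) and blue caddy (290,492). The bamboo-coloured caddy and the white canister fit the description. I'll confirm in a crop and measure.

```bash
python3 - <<'E'
from h import *
T=dict(np.load('top.npz')); S=dict(np.load('scene.npz'))
save(T['img'][90:260,120:400],'b.png',2.8)
C=cloud(T); CS=cloud(S)
def reg(u0,v0,u1,v1,zlo,zhi):
    P=C[v0:v1,u0:u1].reshape(-1,3); return P[(P[:,2]>zlo)&(P[:,2]<zhi)]
print('table z',np.median(reg(300,120,330,140,-.1,.1)[:,2]))
def rect(P,n):
    (c,s,a)=cv2.minAreaRect((P[:,:2]*1000).astype(np.float32)); print(n,len(P),np.round(c,1),np.round(s,1),round(a,2),'z',np.round(np.percentile(P[:,2],[5,50,95])*1000,1))
rect(reg(222,155,312,212,.035,.06),'caddy rim')
for lo in (.085,.105): rect(reg(222,140,312,212,lo,.14),'canister')
rect(reg(338,155,386,190,.10,.14),'carton top'); rect(reg(338,155,386,190,.02,.14),'carton all')
rect(reg(135,150,192,212,.10,.2),'tin'); rect(reg(135,150,192,212,.006,.02),'rackbase')
# scene clouds
def rs(box,zlo,zhi,n):
    m=(CS[...,0]>box[0])&(CS[...,0]<box[1])&(CS[...,1]>box[2])&(CS[...,1]<box[3])&(CS[...,2]>zlo)&(CS[...,2]<zhi)
    rect(CS[m],n)
for nm,(u,v) in dict(cad=(265,187),can=(248,181),car=(362,174),tin=(160,188),turq=(213,142),mug=(207,245),muf=(295,250),bl=(372,247)).items(): print(nm,np.round(C[v,u],3))
c=C[174,362]; rs((c[0]-.08,c[0]+.08,c[1]-.09,c[1]+.09),.11,.14,'carton top S')
c=C[187,265]; rs((c[0]-.1,c[0]+.1,c[1]-.14,c[1]+.14),.04,.06,'caddy S'); rs((c[0]-.1,c[0]+.1,c[1]-.14,c[1]+.14),.115,.14,'can S')
c=C[187,265]
np.save('cl.npy',C)
E
```

```text
table z 5.4574114938699125e-05
caddy rim 627 [527.7 -16. ] [220.   84.9] 76.29 z [40.6 49.1 54.8]
canister 354 [537.1  19.6] [54.5 54.6] 0.43 z [106.  122.9 127.7]
canister 341 [537.1  19.6] [54.6 54.4] 0.82 z [108.9 123.  127.7]
carton top 624 [ 566.6 -284.7] [56.1 78.1] 11.61 z [113.4 120.  124.5]
carton all 766 [ 566.4 -284.4] [56.3 78.9] 11.61 z [ 43.7 119.3 124.1]
tin 649 [500.5 268.2] [56.9 91.3] 70.81 z [107.2 143.2 161.7]
rackbase 471 [541.3 275.4] [179.4 163.2] 1.83 z [ 6.5 11.5 16.6]
cad [ 0.53  -0.025  0.002]
can [0.536 0.022 0.126]
car [ 0.564 -0.285  0.115]
tin [0.509 0.254 0.146]
turq [0.64  0.12  0.118]
mug [0.357 0.139 0.001]
muf [ 0.35  -0.116  0.007]
bl [ 0.364 -0.338  0.01 ]
carton top S 675 [ 567.7 -284. ] [58.3 77.1] 10.99 z [115.1 120.2 123.1]
caddy S 808 [528.2 -15.8] [217.9  86.8] 76.23 z [41.1 48.8 53.7]
can S 339 [538.9  18.3] [52.9 52.5] 25.74 z [117.7 123.1 125.6]
```

View pics/b.png

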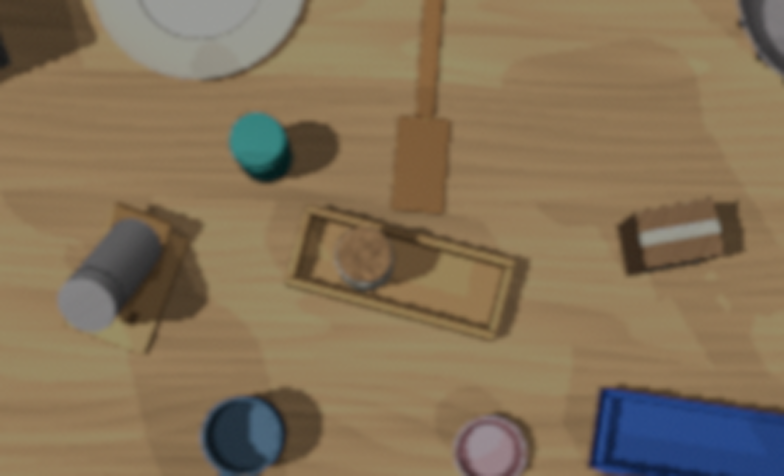

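Confirmed by the crop: the bamboo caddy holds the cork-topped white canister at crop (363,258); turquoise look-alike at (260,140) and blue box at (690,440) stay untouched. Now I fit the tin's axis and write the move helper.

```bash
cat >> h.py <<'E'
def go(x,y,z,yaw_deg):
    """rows delta to world TCP (m) with tool y at yaw_deg (world)"""
    p,m=st(); d=(np.array([x,y,z])-p)@m*1000
    cur=np.degrees(np.arctan2(m[1,1],m[0,1])); t=(yaw_deg-cur+180)%360-180
    print('cur yaw',round(cur,1),'ROW',np.round(d,1),round(-np.radians(t),3))
E
python3 - <<'E'
from h import *
from scipy.optimize import least_squares
T=dict(np.load('top.npz')); S=dict(np.load('scene.npz'))
def pts(f):
    P=cloud(f); c=f['img'].astype(int); sat=c.max(-1)-c.min(-1)
    m=(np.hypot(P[...,0]-.52,P[...,1]-.26)<.11)&(P[...,2]>.06)&(sat<25); return P[m]
for nm,Q in (('top',pts(T)),('scene',pts(S)),('both',np.vstack([pts(T),pts(S)]))):
    def res(p,Q=Q):
        b=np.array([p[0],p[1],.042]); h=np.radians(p[2]); t=np.radians(p[3])
        a=np.array([np.sin(t)*np.cos(h),np.sin(t)*np.sin(h),np.cos(t)])
        d=Q-b; s=d@a; r=np.linalg.norm(d-np.outer(s,a),axis=1)
        # closest of lateral surface / top cap
        e1=r-.029; e2=s-.130
        return np.where((s>.124)&(r<.027),e2,e1)
    o=least_squares(res,[.545,.255,160,35],loss='soft_l1',f_scale=.002)
    print(nm,len(Q),np.round(o.x,4),'med|res|mm',np.median(abs(res(o.x)))*1000)
go(.538,.019,.231,-13.75)
E
```

```text
top 843 [  0.55     0.2521 160.4129  34.9279] med|res|mm 0.9393135246440754
scene 1077 [  0.5499   0.2557 161.15    34.986 ] med|res|mm 1.197100477998845
both 1920 [  0.5502   0.2544 161.3032  35.0258] med|res|mm 1.3536120636982902
t 0.1 tcp [ 0.2356 -0.5783  0.2302] F [ 0.3 -0.1 -0.1] w 1.002
tool axes (cols)
 [[-0.001  0.377 -0.926]
 [ 0.002 -0.926 -0.377]
 [-1.    -0.002 -0.   ]] 
q [-1.303  0.053  1.614 -0.     1.476 -0.119]
cur yaw -67.8 ROW [ 1.000e-01 -4.391e+02 -5.053e+02] -0.944
```

Call:
play_rows([
  [0, -439, -505, -0.944, -1],
  [0, -439, -505, -0.944, -1],
  [0, -439, -505, -0.944, -1],
  [0, -439, -505, -0.944, -1],
  [0, -439, -505, -0.944, -1],
  [0, -439, -505, -0.944, -1],
  [0, -439, -505, -0.944, -1],
  [0, -439, -505, -0.944, -1],
])

```text
time: 1.1
tool_pos: [0.4618, -0.1306, 0.2311]
tool_rot: [0.437, 0.556, 0.436, -0.556]
contact_force: [1.6, -0.8, 0.4]
gripper_width: 1.002
```

```bash
python3 -c "
from h import *
go(.538,.019,.231,-13.75)"
```

```text
t 1.1 tcp [ 0.4618 -0.1306  0.2311] F [ 1.6 -0.8  0.4] w 1.002
tool axes (cols)
 [[ 0.     0.971 -0.238]
 [-0.    -0.238 -0.971]
 [-1.     0.     0.   ]] 
q [-0.431 -0.306  1.94  -0.     1.507 -0.191]
cur yaw -13.8 ROW [ 1.000e-01  3.840e+01 -1.634e+02] -0.0
```

Call:
play_rows([
  [0, 38, -163, 0, -1],
  [0, 38, -163, 0, -1],
  [0, 38, -163, 0, -1],
  [0, 38, -163, 0, -1],
  [60, 38, -163, 0, -1],
  [110, 38, -163, 0, -1],
  [161, 38, -163, 0, -1],
  [161, 38, -163, 0, -1],
])

```text
time: 2.1
tool_pos: [0.5325, 0.0162, 0.0653]
tool_rot: [-0.434, -0.554, -0.439, 0.559]
contact_force: [0.2, 0.2, -0.3]
gripper_width: 0.997
```

Call:
play_rows([
  [0, 0, 0, 0, 1],
  [0, 0, 0, 0, 1],
  [0, 0, 0, 0, 1],
  [0, 0, 0, 0, 1],
  [0, 0, 0, 0, 1],
  [0, 0, 0, 0, 1],
])

```text
time: 2.85
tool_pos: [0.5392, 0.0163, 0.0739]
tool_rot: [0.438, 0.557, 0.435, -0.555]
contact_force: [-2.1, -0.2, 5.6]
gripper_width: 0.664
```

```bash
python3 - <<'E'
from h import *
p,m=st()
f=manip.grab_frame('wrist'); g=manip.grab_frame('scene')
save(np.hstack([f['img'],g['img']]),'c.png',.78)
E
```

```text
t 2.85 tcp [0.5392 0.0163 0.0739] F [-2.1 -0.2  5.6] w 0.664
tool axes (cols)
 [[ 0.005  0.971 -0.237]
 [-0.001 -0.237 -0.971]
 [-1.     0.005 -0.   ]] 
q [-1.080e-01 -1.000e-03  1.944e+00 -0.000e+00  1.194e+00  1.320e-01]
```

View pics/c.png

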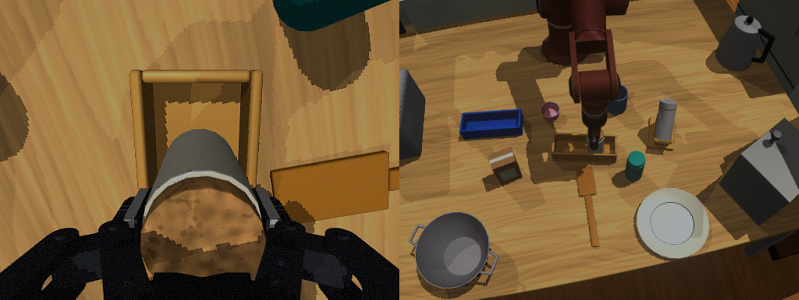

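The picture shows the canister gripped between the pads in the wrist view (200,220), well centred, with the caddy's -y end free.

Call:
play_rows([
  [-5, 0, 0, 0, 1],
  [-10, 0, 0, 0, 1],
  [-10, 0, -12, 0, 1],
  [-10, 0, -24, 0, 1],
  [-10, 0, -36, 0, 1],
  [-10, 0, -36, 0, 1],
  [-10, 0, -36, 0, 1],
  [-10, 0, -36, 0, 1],
])

```text
time: 3.95
tool_pos: [0.5457, 0.0517, 0.0803]
tool_rot: [0.436, 0.557, 0.437, -0.556]
contact_force: [0.1, 0.9, -2.0]
gripper_width: 0.661
```

```bash
python3 - <<'E'
from h import *
p,m=st()
d=p[:2]-[.528,-.016]; print('caddy xy of tcp',d@[.9713,-.2377]*1000,d@[.2377,.9713]*1000)
E
```

```text
t 3.95 tcp [0.5457 0.0517 0.0803] F [ 0.1  0.9 -2. ] w 0.661
tool axes (cols)
 [[ 0.     0.971 -0.238]
 [ 0.001 -0.238 -0.971]
 [-1.    -0.    -0.001]] 
q [-4.200e-02  1.400e-02  1.917e+00  1.000e-03  1.210e+00  1.980e-01]
caddy xy of tcp 1.1496927364707394 69.96530782529004
```

Call:
play_rows([
  [0, 0, -1.5, 0, 1],
  [0, 0, -3, 0, 1],
  [0, 0, -3, 0, 1],
  [0, 0, -3, 0, 1],
])

```text
time: 4.45
tool_pos: [0.5461, 0.0528, 0.0807]
tool_rot: [-0.437, -0.555, -0.436, 0.557]
contact_force: [-2.6, -7.3, 0.4]
gripper_width: 0.664
```

Call:
play_rows([
  [0, 0, 1.5, 0, 1],
  [4, 0, 1.5, 0, 1],
  [8, 0, 1.5, 0, 1],
  [9, 0, 1.5, 0, 1],
  [9, 0, 1.5, 0, 1],
  [9, 0, 1.5, 0, 1],
])

```text
time: 5.2
tool_pos: [0.5468, 0.0523, 0.074]
tool_rot: [-0.437, -0.556, -0.436, 0.556]
contact_force: [-7.3, -6.4, 13.4]
gripper_width: 0.666
```

Call:
play_rows([
  [0, 0, 0, 0, 0.2],
  [0, 0, 0, 0, -0.4],
  [0, 0, 0, 0, -1],
  [0, 0, 0, 0, -1],
  [-50, 0, 0, 0, -1],
  [-110, 0, 0, 0, -1],
  [-170, 0, 0, 0, -1],
  [-170, 0, 0, 0, -1],
])

```text
time: 6.2
tool_pos: [0.5495, 0.0532, 0.2486]
tool_rot: [0.439, 0.56, 0.434, -0.553]
contact_force: [0.3, 0.3, 0.1]
gripper_width: 0.993
```

```bash
python3 - <<'E'
from h import *
b=np.array([.550,.254,.042]); h=np.radians(161); a=np.array([.574*np.cos(h),.574*np.sin(h),.819])
g=b+a*.107; print('grasp',g, 'tcp z',g[2]-.019)
go(g[0],g[1],.235,71)
T=manip.grab_frame('top'); C=cloud(T)
m=(abs(C[...,0]-.545)<.06)&(abs(C[...,1]-.055)<.06)&(C[...,2]>.105)&(C[...,2]<.135)
P=C[m]; print(len(P), P.mean(0), cv2.minEnclosingCircle((P[:,:2]*1000).astype(np.float32)))
save(T['img'][90:260,120:400],'d.png',2.8)
E
```

```text
grasp [0.49192814 0.27399574 0.129633  ] tcp z 0.110633
t 6.2 tcp [0.5495 0.0532 0.2486] F [0.3 0.3 0.1] w 0.993
tool axes (cols)
 [[ 0.013  0.971 -0.237]
 [-0.    -0.237 -0.971]
 [-1.     0.013 -0.003]] 
q [-0.039 -0.14   1.771  0.     1.498  0.201]
cur yaw -13.7 ROW [  12.9 -108.5 -200.7] -1.479
80 [0.53059143 0.04198554 0.12016767] ((531.1353759765625, 42.49876403808594), 20.066495895385742)
```

Call:
play_rows([
  [0, -108, -201, -1.479, -1],
  [0, -108, -201, -1.479, -1],
  [0, -108, -201, -1.479, -1],
  [0, -108, -201, -1.479, -1],
  [0, -108, -201, -1.479, -1],
  [0, -108, -201, -1.479, -1],
  [0, -108, -201, -1.479, -1],
  [0, -108, -201, -1.479, -1],
])

```text
time: 7.25
tool_pos: [0.4878, 0.2738, 0.2384]
tool_rot: [0.696, 0.114, 0.699, -0.115]
contact_force: [0.0, -0.2, 0.3]
gripper_width: 1.002
```

```bash
python3 - <<'E'
from h import *
T=manip.grab_frame('top'); C=cloud(T)
m=(abs(C[...,0]-.545)<.06)&(abs(C[...,1]-.055)<.06)&(C[...,2]>.105)&(C[...,2]<.135)
P=C[m]; print(len(P), P.mean(0), cv2.minEnclosingCircle((P[:,:2]*1000).astype(np.float32)))
go(.492,.274,.235,71)
S=manip.grab_frame('wrist'); save(np.hstack([T['img'][90:260,120:376],cv2.resize(S['img'],(256,192))[:170]]),'d.png',1.5)
E
```

```text
340 [0.54406827 0.05413432 0.12193033] ((545.3582763671875, 54.74272918701172), 28.702594757080078)
t 7.3 tcp [0.4879 0.2738 0.2385] F [-0.3  0.4 -0.3] w 0.999
tool axes (cols)
 [[-0.004  0.317  0.948]
 [-0.001  0.948 -0.317]
 [-1.    -0.002 -0.003]] 
q [ 0.378 -0.105  1.756  0.     1.495 -0.87 ]
cur yaw 71.5 ROW [3.4 1.5 3.9] 0.009
```

View pics/d.png

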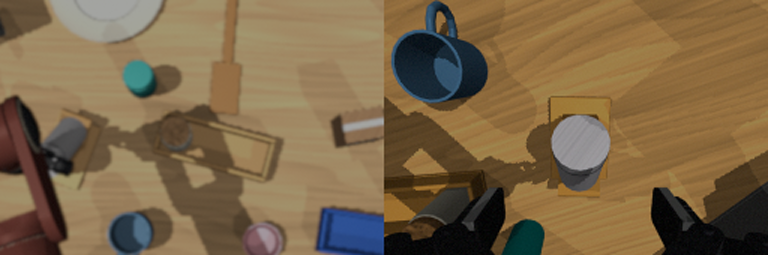

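The picture shows left: canister now at the caddy's +y end (175,133), measured at caddy y ≈ +72 mm; right: wrist view, the tin (580,145) centred between fingers.

Call:
play_rows([
  [0, 1.5, 4, 0.009, -1],
  [40, 1.5, 4, 0.009, -1],
  [80, 1.5, 4, 0.009, -1],
  [115, 1.5, 4, 0.009, -1],
  [129, 1.5, 4, 0.009, -1],
  [129, 1.5, 4, 0.009, -1],
  [129, 1.5, 4, 0.009, -1],
])

```text
time: 8.22
tool_pos: [0.4944, 0.2746, 0.1142]
tool_rot: [0.698, 0.121, 0.696, -0.12]
contact_force: [-0.0, 0.2, -0.7]
gripper_width: 1.003
```

Call:
play_rows([
  [0, 0, 0, 0, 1],
  [0, 0, 0, 0, 1],
  [0, 0, 0, 0, 1],
  [0, 0, 0, 0, 1],
  [0, 0, 0, 0, 1],
  [0, 0, 0, 0, 1],
])

```text
time: 8.98
tool_pos: [0.494, 0.2742, 0.1142]
tool_rot: [0.698, 0.12, 0.696, -0.12]
contact_force: [-0.9, -2.5, 5.8]
gripper_width: 0.667
```

```bash
python3 - <<'E'
from h import *
st()
E
```

```text
t 8.97 tcp [0.494  0.2742 0.1142] F [-0.9 -2.5  5.8] w 0.667
tool axes (cols)
 [[ 0.002  0.334  0.942]
 [ 0.     0.942 -0.334]
 [-1.     0.001  0.002]] 
q [ 0.375  0.011  1.858 -0.     1.271 -0.855]
```

Call:
play_rows([
  [-6, 0, 0, 0, 1],
  [-15, 0, 0, 0, 1],
  [-30, 0, 0, 0, 1],
  [-60, 0, 0, 0, 1],
  [-90, 0, 0, 0, 1],
  [-125, 0, 0, 0, 1],
  [-125, 0, 0, 0, 1],
  [-125, 0, 0, 0, 1],
])

```text
time: 9.98
tool_pos: [0.4926, 0.2739, 0.2362]
tool_rot: [0.696, 0.12, 0.697, -0.12]
contact_force: [0.3, 0.9, -1.9]
gripper_width: 0.658
```

```bash
python3 - <<'E'
from h import *
go(.5256,-.0257,.240,-13.75)
E
```

```text
t 9.97 tcp [0.4926 0.2739 0.2362] F [ 0.3  0.9 -1.9] w 0.658
tool axes (cols)
 [[-0.001  0.334  0.942]
 [-0.001  0.942 -0.334]
 [-1.    -0.001 -0.001]] 
q [ 0.375 -0.095  1.75   0.     1.488 -0.855]
cur yaw 70.5 ROW [  -3.7 -271.3  131.2] 1.47
```

Call:
play_rows([
  [0, -30, 15, 0.15, 1],
  [0, -68, 33, 0.33, 1],
  [-2, -105, 51, 0.51, 1],
  [-4, -142, 69, 0.69, 1],
  [-4, -179, 87, 0.87, 1],
  [-4, -215, 104, 1.05, 1],
  [-4, -248, 120, 1.23, 1],
  [-4, -271, 131, 1.4, 1],
])

```text
time: 10.98
tool_pos: [0.5249, -0.0265, 0.2385]
tool_rot: [-0.453, -0.541, -0.455, 0.543]
contact_force: [-0.2, 0.0, -1.8]
gripper_width: 0.663
```

Call:
play_rows([
  [0, 0, 0, 0.07, 1],
  [0, 0, 0, 0.07, 1],
  [0, 0, 0, 0.07, 1],
])

```text
time: 11.35
tool_pos: [0.5255, -0.0248, 0.2399]
tool_rot: [-0.436, -0.555, -0.438, 0.556]
contact_force: [-0.8, 0.7, -3.5]
gripper_width: 0.664
```

```bash
python3 - <<'E'
from h import *
go(.5256,-.0257,.099,-13.75)
f=manip.grab_frame('scene'); g=manip.grab_frame('wrist')
save(np.hstack([f['img'][60:300,150:406],cv2.resize(g['img'],(320,240))]),'e.png',1.35)
# tin pose from scene cloud: points darker/grey near tool
P=cloud(f); c=f['img'].astype(int)
m=(abs(P[...,0]-.52)<.12)&(P[...,1]>-.2)&(P[...,1]<.06)&(P[...,2]>.13)&(P[...,2]<.32)&((c.max(-1)-c.min(-1))<25)
Q=P[m]; print(len(Q)); d=Q[:,:2]-[.528,-.016]; y=d@[.2377,.9713]
for z0 in np.arange(.13,.30,.02):
    k=(Q[:,2]>z0)&(Q[:,2]<z0+.02)
    if k.sum()>5: print(round(z0+.01,2),k.sum(),np.round(np.percentile(y[k],[2,50,98])*1000,1))
E
```

```text
t 11.35 tcp [ 0.5255 -0.0248  0.2399] F [-0.8  0.7 -3.5] w 0.664
tool axes (cols)
 [[-0.002  0.972 -0.236]
 [ 0.    -0.236 -0.972]
 [-1.    -0.002  0.   ]] 
q [-0.189 -0.19   1.829  0.     1.504  0.05 ]
cur yaw -13.7 ROW [140.9   0.6   0.9] 0.001
1040
0.18 90 [-88.1 -67.3 -40.3]
0.2 165 [-84.7 -64.  -26.7]
0.22 173 [-69.7 -50.  -13.4]
0.24 141 [-55.7 -42.3  -0.3]
0.26 250 [-41.6   8.   26.6]
0.28 88 [-23.8   7.7  13.9]
0.3 61 [-19.7  -3.7   4.4]
```

View pics/e.png

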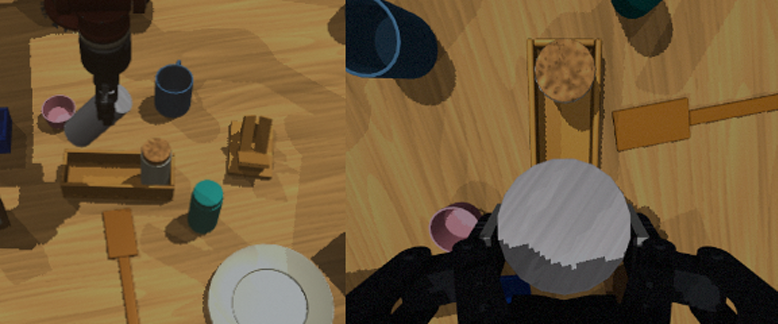

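The picture shows the tin held, still leaning about 35° with its foot towards the caddy's -y end (left panel, (85,125)); the canister stands at the +y end (157,160).

Call:
play_rows([
  [30, 0, 1, 0, 1],
  [65, 0, 1, 0, 1],
  [100, 0, 1, 0, 1],
  [125, 0, 1, 0, 1],
  [136, 0, 1, 0, 1],
  [140, 0, 1, 0, 1],
  [140, 0, 1, 0, 1],
  [140, 0, 1, 0, 1],
])

```text
time: 12.45
tool_pos: [0.5268, -0.0262, 0.1027]
tool_rot: [0.437, 0.557, 0.436, -0.556]
contact_force: [0.5, 0.1, -2.8]
gripper_width: 0.662
```

Call:
play_rows([
  [0, 0, 3, 0, 1],
  [0, 0, 6, 0, 1],
  [0, 0, 9, 0, 1],
  [0, 0, 12, 0, 1],
  [-1, 0, 14, 0, 1],
  [-1, 0, 14, 0, 1],
])

```text
time: 13.2
tool_pos: [0.5234, -0.037, 0.1031]
tool_rot: [0.435, 0.559, 0.438, -0.554]
contact_force: [2.4, 10.1, -0.2]
gripper_width: 0.659
```

Call:
play_rows([
  [-2, 0, 4, 0, 1],
  [-3.5, 0, 8, 0, 1],
  [-5, 0, 12, 0, 1],
  [-6, 0, 16, 0, 1],
  [-7, 0, 20, 0, 1],
  [-7, 0, 24, 0, 1],
  [-7, 0, 24, 0, 1],
])

```text
time: 14.08
tool_pos: [0.5177, -0.0617, 0.1101]
tool_rot: [0.436, 0.558, 0.437, -0.555]
contact_force: [1.9, 6.3, -0.2]
gripper_width: 0.667
```

```bash
python3 - <<'E'
from h import *
p,m=st(); d=p[:2]-[.528,-.016]; print('caddy xy of tcp',d@[.9713,-.2377]*1000,d@[.2377,.9713]*1000)
f=manip.grab_frame('scene'); g=manip.grab_frame('wrist')
save(np.hstack([f['img'][110:270,170:340],cv2.resize(g['img'],(213,160))]),'f.png',2)
E
```

```text
t 14.07 tcp [ 0.5177 -0.0617  0.1101] F [ 1.9  6.3 -0.2] w 0.667
tool axes (cols)
 [[ 0.003  0.971 -0.238]
 [ 0.004 -0.238 -0.971]
 [-1.     0.002 -0.004]] 
q [-0.264 -0.09   1.963  0.005  1.267 -0.025]
caddy xy of tcp 0.854312605338619 -46.805082603136
```

View pics/f.png

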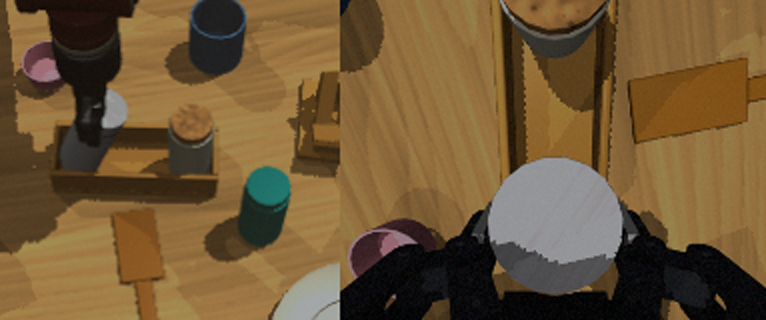

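The picture shows the tin (90,140 left panel) rotating upright against the -y end wall, steady ~6 N; continue.

Call:
play_rows([
  [0, 0, 4, 0, 1],
  [0, 0, 8, 0, 1],
  [0, 0, 12, 0, 1],
  [0, 0, 16, 0, 1],
  [0, 0, 20, 0, 1],
  [0, 0, 24, 0, 1],
  [0, 0, 24, 0, 1],
])

```text
time: 15.05
tool_pos: [0.512, -0.0853, 0.1102]
tool_rot: [0.436, 0.558, 0.437, -0.555]
contact_force: [0.4, 5.8, 0.3]
gripper_width: 0.661
```

Call:
play_rows([
  [0, 0, 1.5, 0, 1],
  [0, 0, 3, 0, 1],
  [0, 0, 3, 0, 1],
])

```text
time: 15.42
tool_pos: [0.5117, -0.0868, 0.1106]
tool_rot: [0.435, 0.559, 0.437, -0.554]
contact_force: [1.2, 9.4, 2.5]
gripper_width: 0.658
```

```bash
python3 - <<'E'
from h import *
p,m=st(); d=p[:2]-[.528,-.016]; print('caddy xy of tcp',d@[.9713,-.2377]*1000,d@[.2377,.9713]*1000)
f=manip.grab_frame('scene')
save(f['img'][100:250,150:350],'g.png',3)
E
```

```text
t 15.43 tcp [ 0.5117 -0.0868  0.1106] F [1.2 9.4 2.5] w 0.658
tool axes (cols)
 [[ 0.003  0.971 -0.238]
 [ 0.007 -0.238 -0.971]
 [-1.     0.002 -0.007]] 
q [-0.315 -0.096  1.968  0.008  1.268 -0.077]
caddy xy of tcp 0.9624222908749362 -72.63032731721675
```

View pics/g.png

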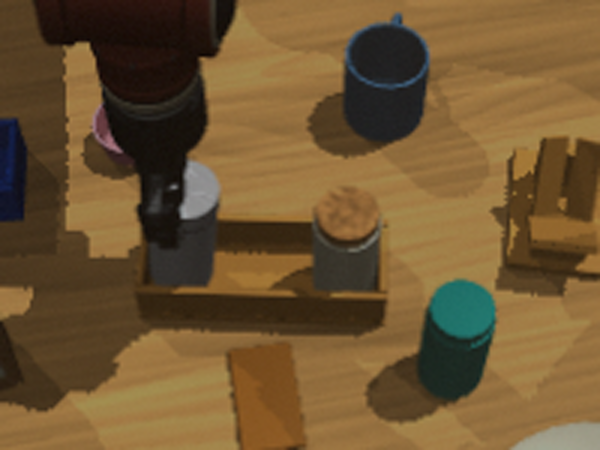

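The picture shows the tin upright at the -y end (185,225), canister at the +y end (347,240). Now lower to the floor.

Call:
play_rows([
  [3, 0, -1.5, 0, 1],
  [6, 0, -1.5, 0, 1],
  [8, 0, -1.5, 0, 1],
  [8, 0, -1.5, 0, 1],
])

```text
time: 15.98
tool_pos: [0.512, -0.0861, 0.1021]
tool_rot: [0.436, 0.558, 0.437, -0.554]
contact_force: [2.1, 6.0, -0.9]
gripper_width: 0.666
```

Call:
play_rows([
  [2, 0, 0, 0, 1],
  [4, 0, 0, 0, 1],
  [4, 0, 0, 0, 1],
])

```text
time: 16.35
tool_pos: [0.5121, -0.0863, 0.0992]
tool_rot: [0.436, 0.558, 0.437, -0.555]
contact_force: [0.8, 6.3, 4.1]
gripper_width: 0.66
```

Call:
play_rows([
  [2, 0, -1, 0, 1],
  [4, 0, -1, 0, 1],
  [4, 0, -1, 0, 1],
])

```text
time: 16.73
tool_pos: [0.5127, -0.0862, 0.099]
tool_rot: [0.436, 0.557, 0.437, -0.555]
contact_force: [-8.6, 5.6, 24.1]
gripper_width: 0.66
```

Firmly on the floor (24 N). Release and rise.

Call:
play_rows([
  [-2, 0, 0, 0, 1],
  [-3, 0, 0, 0, 0.2],
  [-3, 0, 0, 0, -0.4],
  [-3, 0, 0, 0, -1],
  [-3, 0, 0, 0, -1],
  [-40, 0, 0, 0, -1],
  [-95, 0, 0, 0, -1],
  [-145, 0, 0, 0, -1],
])

```text
time: 17.73
tool_pos: [0.5108, -0.0869, 0.2397]
tool_rot: [-0.437, -0.556, -0.436, 0.556]
contact_force: [0.8, 0.2, -0.1]
gripper_width: 1.001
```

```bash
python3 - <<'E'
from h import *
go(.567,-.2845,.24,11.3)
E
```

```text
t 17.73 tcp [ 0.5108 -0.0869  0.2397] F [ 0.8  0.2 -0.1] w 1.001
tool axes (cols)
 [[-0.     0.971 -0.238]
 [-0.    -0.238 -0.971]
 [-1.    -0.     0.   ]] 
q [-0.312 -0.211  1.848 -0.     1.505 -0.072]
cur yaw -13.8 ROW [ -0.3 101.6 178.5] -0.437
```

Call:
play_rows([
  [0, 102, 178, -0.437, -1],
  [0, 102, 178, -0.437, -1],
  [0, 102, 178, -0.437, -1],
  [0, 102, 178, -0.437, -1],
  [0, 102, 178, -0.437, -1],
  [0, 102, 178, -0.437, -1],
])

```text
time: 18.48
tool_pos: [0.5676, -0.2825, 0.2381]
tool_rot: [0.547, 0.448, 0.547, -0.448]
contact_force: [-0.6, -0.1, -0.7]
gripper_width: 1.001
```

```bash
python3 - <<'E'
from h import *
go(.567,-.2845,.24,11.3)
T=manip.grab_frame('top'); C=cloud(T)
ex=np.array([.9713,-.2377]);ey=np.array([.2377,.9713])
d=C[...,:2]-[.528,-.016]; X=d@ex;Y=d@ey
for n,lo,hi,y0,y1 in (('tin',.128,.15,-.105,-.02),('canister',.11,.135,.03,.105),('rim',.04,.058,-.13,.13)):
    m=(C[...,2]>lo)&(C[...,2]<hi)&(abs(X)<.05)&(Y>y0)&(Y<y1)
    P=np.stack([X[m],Y[m]],-1)*1000; print(n,m.sum(),np.round(np.percentile(C[m][:,2],[5,50,95])*1000,1),'circle',np.round(cv2.minEnclosingCircle(P.astype(np.float32))[0],1),'x/y range',np.round(P.min(0),1),np.round(P.max(0),1))
m=(C[...,2]>.128)&(C[...,2]<.15)&(abs(X)<.05)&(Y>-.105)&(Y<-.02)
A=C[m]; co=np.linalg.lstsq(np.c_[A[:,:2],np.ones(len(A))],A[:,2],rcond=None)[0]; print('tin top slope',co[:2])
g=manip.grab_frame('wrist'); save(np.hstack([T['img'][120:240,200:390],cv2.resize(g['img'],(160,120))]),'i.png',2.2)
E
```

```text
t 18.48 tcp [ 0.5676 -0.2825  0.2381] F [-0.6 -0.1 -0.7] w 1.001
tool axes (cols)
 [[-0.001  0.98   0.197]
 [ 0.001  0.197 -0.98 ]
 [-1.    -0.    -0.001]] 
q [-0.579  0.07   1.583  0.     1.489 -0.777]
cur yaw 11.3 ROW [-1.9 -0.9  1.8] 0.001
tin 375 [133.6 138.1 142.4] circle [  1.4 -72.8] x/y range [ -27.  -101.3] [ 30.  -44.3]
canister 312 [118.1 123.3 127.6] circle [ 1.5 73.5] x/y range [-26.5  46.4] [26.5 99.4]
rim 559 [43.  49.3 54.1] circle [-1.3  0.5] x/y range [ -42.7 -109.9] [ 41.9 110.1]
tin top slope [ 0.00856622 -0.01689771]
```

View pics/i.png

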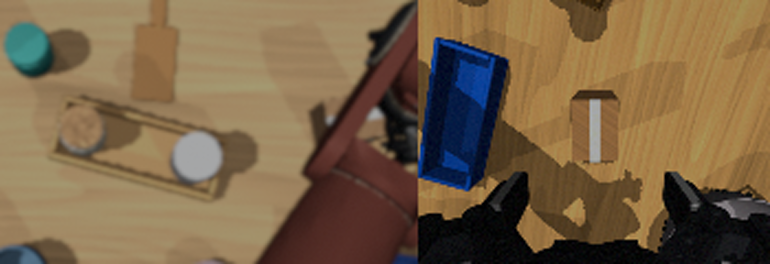

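The picture shows left: tin (197,155) and canister (82,128) upright at the two ends with an 88 mm gap between; right: the carton (595,125) between the open fingers.

Call:
play_rows([
  [0, -0.5, 2, 0, -1],
  [40, -0.5, 2, 0, -1],
  [90, -0.5, 2, 0, -1],
  [135, -0.5, 2, 0, -1],
  [160, -0.5, 2, 0, -1],
  [163, -0.5, 2, 0, -1],
  [163, -0.5, 2, 0, -1],
])

```text
time: 19.45
tool_pos: [0.5684, -0.2861, 0.0766]
tool_rot: [0.547, 0.448, 0.546, -0.448]
contact_force: [-0.3, 0.8, -0.0]
gripper_width: 1.002
```

Call:
play_rows([
  [0, 0, 0, 0, 1],
  [0, 0, 0, 0, 1],
  [0, 0, 0, 0, 1],
  [0, 0, 0, 0, 1],
  [0, 0, 0, 0, 1],
  [0, 0, 0, 0, 1],
])

```text
time: 20.2
tool_pos: [0.5685, -0.2868, 0.0774]
tool_rot: [0.548, 0.448, 0.546, -0.448]
contact_force: [-2.5, -0.6, 7.1]
gripper_width: 0.65
```

Call:
play_rows([
  [-6, 0, 0, 0, 1],
  [-15, 0, 0, 0, 1],
  [-40, 0, 0, 0, 1],
  [-90, 0, 0, 0, 1],
  [-140, 0, 0, 0, 1],
  [-170, 0, 0, 0, 1],
  [-170, 0, 0, 0, 1],
])

```text
time: 21.08
tool_pos: [0.5691, -0.2868, 0.2492]
tool_rot: [0.549, 0.449, 0.544, -0.448]
contact_force: [0.7, -0.6, -2.5]
gripper_width: 0.652
```

```bash
python3 - <<'E'
from h import *
go(.528,-.0157,.245,-13.75)
E
```

```text
t 21.07 tcp [ 0.5691 -0.2868  0.2492] F [ 0.7 -0.6 -2.5] w 0.652
tool axes (cols)
 [[ 0.006  0.981  0.196]
 [-0.004  0.196 -0.981]
 [-1.     0.005  0.005]] 
q [-0.584  0.067  1.568  0.     1.5   -0.781]
cur yaw 11.3 ROW [   3.    12.8 -273.9] 0.437
```

Call:
play_rows([
  [0, 2, -35, 0.05, 1],
  [0, 4, -80, 0.12, 1],
  [0, 6, -125, 0.2, 1],
  [0, 8, -170, 0.28, 1],
  [0, 10, -215, 0.35, 1],
  [0, 12, -250, 0.41, 1],
  [0, 13, -272, 0.437, 1],
  [0, 13, -272, 0.437, 1],
])

```text
time: 22.08
tool_pos: [0.5258, -0.0153, 0.2426]
tool_rot: [-0.436, -0.555, -0.438, 0.557]
contact_force: [1.1, 0.6, -2.9]
gripper_width: 0.647
```

```bash
python3 - <<'E'
from h import *
go(.528,-.018,.245,-13.75)
ex=np.array([.9713,-.2377]);ey=np.array([.2377,.9713])
fs=[manip.grab_frame(n) for n in('scene','top','wrist')]
for f in fs[:2]:
    C=cloud(f); d=C[...,:2]-[.528,-.016]; X=d@ex*1000;Y=d@ey*1000
    for lo,hi in((.178,.21),(.21,.24),(.24,.28),(.28,.297)):
        m=(C[...,2]>lo)&(C[...,2]<hi)&(abs(X)<60)&(abs(Y)<70)
        if m.sum()>10: print(lo,m.sum(),'X',np.round(np.percentile(X[m],[1,50,99]),1),'Y',np.round(np.percentile(Y[m],[1,50,99]),1))
save(np.hstack([fs[0]['img'][60:270,150:360],fs[1]['img'][100:310,170:380],cv2.resize(fs[2]['img'],(280,210))]),'j.png',1.1)
E
```

```text
t 22.07 tcp [ 0.5258 -0.0153  0.2426] F [ 1.1  0.6 -2.9] w 0.647
tool axes (cols)
 [[-0.004  0.972 -0.235]
 [ 0.001 -0.235 -0.972]
 [-1.    -0.004  0.   ]] 
q [-0.171 -0.19   1.825  0.     1.511  0.067]
cur yaw -13.6 ROW [-2.4  2.7  2.1] 0.003
0.178 245 X [21.8 23.9 26.6] Y [-34.1   3.8  40.9]
0.21 241 X [20.6 24.6 27.4] Y [-33.8   4.3  40.9]
0.24 276 X [20.3 25.  39.6] Y [-32.6  12.7  40.8]
0.28 435 X [-29.1   2.1  41.3] Y [-32.8  19.2  40.5]
0.178 15 X [-31.4 -31.1 -30.5] Y [-33.4  15.8  36.5]
0.21 19 X [-31.1 -30.7 -30.2] Y [-34.6  18.1  38.3]
0.24 21 X [-30.8 -30.  -29.3] Y [-33.6  20.3  37.9]
0.28 44 X [-41.5 -27.3 -20.9] Y [-35.7 -20.9  38. ]
```

View pics/j.png

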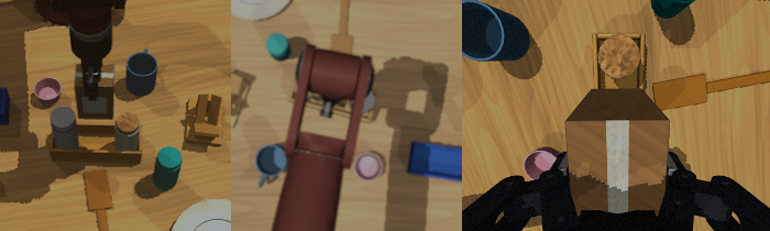

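The picture shows the carton centred over the gap between tin (63,125) and canister (127,130) in the left panel; it needs about +2.5 mm in tool y and z. Descend in stages with force checks.

Call:
play_rows([
  [0, 2.5, 2.3, 0.003, 1],
  [0, 2.5, 2.3, 0.003, 1],
  [0, 2.5, 2.3, 0.003, 1],
  [15, 2.5, 2.3, 0.003, 1],
  [30, 2.5, 2.3, 0.003, 1],
  [45, 2.5, 2.3, 0.003, 1],
  [55, 2.5, 2.3, 0.003, 1],
  [55, 2.5, 2.3, 0.003, 1],
])

```text
time: 23.22
tool_pos: [0.5283, -0.0194, 0.1887]
tool_rot: [-0.435, -0.556, -0.436, 0.558]
contact_force: [-0.0, -0.2, -2.6]
gripper_width: 0.652
```

```bash
python3 - <<'E'
from h import *
p,m=st(); d=p[:2]-[.528,-.016]; print('caddy xy of tcp',d@[.9713,-.2377]*1000,d@[.2377,.9713]*1000)
f=manip.grab_frame('scene'); g=manip.grab_frame('wrist')
save(np.hstack([f['img'][110:230,170:330],cv2.resize(g['img'],(160,120))]),'k.png',2.4)
C=cloud(f); d=C[...,:2]-[.528,-.016]; X=d@[.9713,-.2377]*1000;Y=d@[.2377,.9713]*1000
for lo,hi in((.145,.165),(.165,.19),(.19,.22)):
    m=(C[...,2]>lo)&(C[...,2]<hi)&(abs(X)<60)&(abs(Y)<70); print(lo,m.sum(),np.round(np.percentile(X[m],[1,50,99]),1),'Y',np.round(np.percentile(Y[m],[1,50,99]),1))
E
```

```text
t 23.23 tcp [ 0.5283 -0.0194  0.1887] F [-0.  -0.2 -2.6] w 0.652
tool axes (cols)
 [[-0.003  0.971 -0.241]
 [ 0.    -0.241 -0.971]
 [-1.    -0.003  0.   ]] 
q [-0.177 -0.148  1.878 -0.     1.414  0.065]
caddy xy of tcp 1.0719337184863014 -3.2035148649132115
0.145 143 [-13.6  27.7  30. ] Y [-37.9   0.5  37.3]
0.165 174 [-15.4  28.   30.3] Y [-37.7   3.7  37.2]
0.19 191 [-15.9  28.5  42.9] Y [-37.7   8.9  37.2]
```

View pics/k.png

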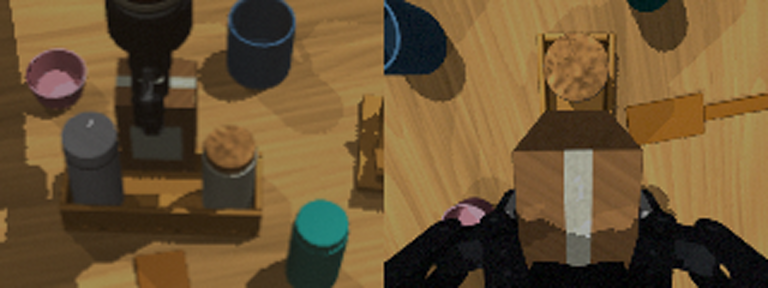

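The picture shows the carton (157,125) lowered between tin and canister with clear gaps on both sides and no side force.

Call:
play_rows([
  [18, 0, -0.4, 0, 1],
  [36, 0, -0.4, 0, 1],
  [54, 0, -0.4, 0, 1],
  [72, 0, -0.4, 0, 1],
  [86, 0, -0.4, 0, 1],
  [96, 0, -0.4, 0, 1],
  [99, 0, -0.4, 0, 1],
  [99, 0, -0.4, 0, 1],
])

```text
time: 24.32
tool_pos: [0.5295, -0.0192, 0.0916]
tool_rot: [0.436, 0.557, 0.436, -0.557]
contact_force: [0.2, 0.1, -2.2]
gripper_width: 0.651
```

Call:
play_rows([
  [2, 0, 0, 0, 1],
  [4, 0, 0, 0, 1],
  [5, 0, 0, 0, 1],
  [5, 0, 0, 0, 1],
])

```text
time: 24.82
tool_pos: [0.5291, -0.0191, 0.0862]
tool_rot: [-0.436, -0.557, -0.436, 0.557]
contact_force: [-0.6, 0.1, -2.9]
gripper_width: 0.649
```

Call:
play_rows([
  [1, 0, 0, 0, 1],
  [2, 0, 0, 0, 1],
  [2, 0, 0, 0, 1],
  [2, 0, 0, 0, 1],
])

```text
time: 25.32
tool_pos: [0.5294, -0.0191, 0.0855]
tool_rot: [0.436, 0.557, 0.436, -0.557]
contact_force: [-2.9, 2.2, 6.3]
gripper_width: 0.648
```

On the floor (contact force +6 N). Release, rise and back off.

Call:
play_rows([
  [0, 0, 0, 0, 0.2],
  [0, 0, 0, 0, -0.4],
  [0, 0, 0, 0, -1],
  [0, 0, 0, 0, -1],
  [-40, 0, 0, 0, -1],
  [-90, 0, 0, 0, -1],
  [-140, 0, 0, 0, -1],
  [-170, 0, 0, 0, -1],
])

```text
time: 26.32
tool_pos: [0.5301, -0.0193, 0.2577]
tool_rot: [0.437, 0.558, 0.435, -0.556]
contact_force: [0.5, 0.1, -0.8]
gripper_width: 0.999
```

Call:
play_rows([
  [0, -40, 40, 0, -1],
  [0, -80, 90, 0, -1],
  [0, -110, 140, 0, -1],
  [0, -130, 190, 0, -1],
  [0, -140, 240, 0, -1],
  [0, -140, 240, 0, -1],
])

```text
time: 27.08
tool_pos: [0.3341, -0.2207, 0.2543]
tool_rot: [-0.434, -0.558, -0.434, 0.558]
contact_force: [0.5, 0.3, 0.1]
gripper_width: 0.998
```

```bash
python3 - <<'E'
from h import *
st()
fs=[manip.grab_frame(n) for n in('scene','top')]
for f in fs:
    C=cloud(f); d=C[...,:2]-[.528,-.016]; X=d@[.9713,-.2377]*1000;Y=d@[.2377,.9713]*1000
    for n,lo,hi,y0,y1 in(('tin',.131,.15,-110,-40),('carton',.118,.14,-43,43),('canister',.115,.135,43,110)):
        m=(C[...,2]>lo)&(C[...,2]<hi)&(abs(X)<50)&(Y>y0)&(Y<y1)
        if m.sum()<20: print(n,'few');continue
        A=np.c_[X[m],Y[m],np.ones(m.sum())]; s=np.linalg.lstsq(A,C[m][:,2]*1000,rcond=None)[0]
        print(n,m.sum(),'ctr',np.round([(np.percentile(v[m],1)+np.percentile(v[m],99))/2 for v in(X,Y)],1),'z',np.round(np.median(C[m][:,2])*1000,1),'slope',np.round(s[:2],3))
# bystanders: moved vs start
T0=dict(np.load('top.npz'));C0=cloud(T0);C=cloud(fs[1])
for n,(x,y) in dict(mug=(.36,.13),muffin=(.35,-.116)).items():
    for K in(C0,C):
        m=(np.hypot(K[...,0]-x,K[...,1]-y)<.07)&(K[...,2]>.02)&(K[...,2]<.1); print(n,m.sum(),np.round(K[m].mean(0)[:2]*1000,1))
save(np.hstack([fs[0]['img'][60:300,130:390],fs[1]['img'][80:320,150:410]]),'l.png',1.5)
E
```

```text
t 27.07 tcp [ 0.3341 -0.2207  0.2543] F [0.5 0.3 0.1] w 0.998
tool axes (cols)
 [[ 0.     0.969 -0.247]
 [-0.001 -0.247 -0.969]
 [-1.     0.     0.001]] 
q [-0.77  -0.542  2.07  -0.     1.613 -0.521]
tin 372 ctr [  2.3 -71.9] z 138.3 slope [-0.025 -0.016]
carton 643 ctr [ 1.3 -0.1] z 128.4 slope [-0.042  0.001]
canister 338 ctr [ 1.  72.6] z 122.9 slope [-0.031 -0.009]
tin 373 ctr [  1.7 -72.6] z 138.4 slope [0.016 0.002]
carton 601 ctr [0.5 0.2] z 128.1 slope [-0.    -0.007]
canister 310 ctr [-0.4 72.8] z 123.1 slope [0.015 0.021]
mug 300 [350.5 139.4]
mug 301 [350.3 139.6]
muffin 154 [ 345.9 -114.9]
muffin 159 [ 345.5 -115.1]
```

View pics/l.png

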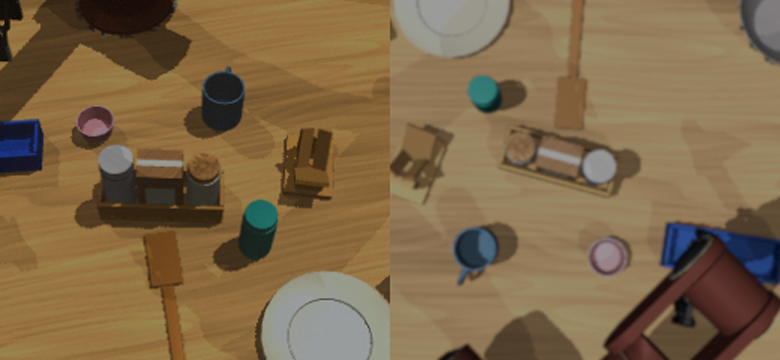

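The picture shows tin (118,175), carton (160,175) and canister (203,178) standing upright in a row in the caddy, with the bystanders where they were. Handing in.

```bash
python3 -c "
from plant import manip
print(manip.job_done())"
```

```text
the job is handed in; nothing more can be done
None
```

The tin, carton and canister are standing upright in a row on the caddy's floor, and I handed the job in at about 27 s of the 64 s allowed; no verdict came back.

- **Canister:** I lifted it a little, shifted it to the caddy's +y end and set it down there.
- **Tin:** The moves could not tilt the tool, so I gripped the tin still leaning. I turned it upright against the caddy's -y end wall with about 6–10 N, then pressed it flat on the floor.
- **Carton:** I lowered it into the gap between the other two, with no side contact felt.

Last checks, from the top and scene cameras:

| Item | Across caddy, x (mm) | Along caddy, y (mm) | Top height (mm) | Expected top (mm) |
|---|---|---|---|---|
| Tin | about 2 | -72 | 138 | 138 |
| Carton | about 1 | 0 | 128 | 128 |
| Canister | about 0 | +73 | 123 | 123 |

- **Upright:** Measured tilts stayed below 0.05 rad, against the 0.1 limit. The cameras disagreed here: the scene camera gave up to 0.042 for the carton and the top camera about 0.007, and I put that down to depth noise.
- **Bystanders:** The mug and muffin moved less than 1 mm. I checked the spatula only by eye, and it looked unmoved.
- **Robot:** The gripper was open and clear of everything, and no check failed.

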